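# Latch the sprung tilt plate level and stand the bottle on it

### The job

Press the sprung tilt plate of the small stand down until it lies level and the spring catch at its free edge snaps over it and holds it. Then stand the reagent bottle upright on the round rubber pad of the level plate, its whole foot on the pad, and let go; leave the specimen cup and the roll of tape where they are.

Things in the scene. Friction and masses are not known exactly. Their poses are not given: they have to be found in the camera images.
- stand: Tilt stand, fixed to the worktop: grey base 210 x 150 mm. Origin on the worktop under the stand (base from 110 mm on the -x side to 100 mm on the +x side of it, 75 mm either side in y). z up, +x points from the catch to the hinge. The hinge axis lies along the stand's y at x = +85 mm, 40 mm above the worktop. The catch is a grey block 24 x 36 mm, 64 mm high, centred at x = -96 mm at the plate's free edge.
- plate (a joint): Tilt, in rad, of the aluminium plate (140 mm wide, reaching 160 mm from the hinge, 6 mm thick): 0 level, positive free edge raised. Sprung up, it stands open at about 0.38. Pressing it level at press_point takes 8 to 15 N. The catch snaps in close to level, so press 2 to 3 mm past it; rubber posts stop it about 0.02 below level. Once caught it stays within 0.01 of level by itself.
- bolt (a joint): Spring bolt of the catch, in m: 0 is fully out (over the plate's edge when the plate is caught), positive is pushed back into its block, at most 0.011. The bolt's bevelled nose is pushed back by the plate's edge as the plate comes down, and springs out over the edge by itself. Its nose stands 7 mm over the edge and up to 60 mm above the worktop.
- press_point (a point): Point on the plate's upper face in the middle of its width, 125 mm from the hinge axis (35 mm inward of the free edge), a good place to press; it moves with the plate. Axes as the plate's (x towards the hinge, z normal to the plate). About 43 mm above the worktop when level, about 90 mm when open.
- pad_top (a point): Centre of the upper face of the round black rubber pad (90 mm across) on the plate, 72 mm from the hinge axis; it moves with the plate and is 45 mm above the worktop when level. z is normal to the plate.
- bottle_mid (a point): Centre of the small reagent bottle, half-way up (55 mm above its foot): round, 44 mm across, 110 mm high with its screw cap, 0.2 to 0.4 kg, z along its axis. It stands loose on the worktop to the robot's right of the stand; the body can be grasped at this height from any side.
- cup: Loose specimen cup with a screw lid, 60 mm across, 72 mm high, standing at the left; origin under its centre. Leave it alone.
- tape: Loose roll of adhesive tape lying flat, 60 mm across, 18 mm high, at the left; origin under its centre. Leave it alone.
Not all that is in view belongs to the job. Leave any blue or pink look-alike of the part that bears bottle_mid alone.

How it is judged:
By the outcome, as a careful person would: the job done as asked, in the order asked, and still so for the second after the job is handed in, with the robot touching nothing.
It also fails if it takes over 54 s, if anything falls off the work surface, if the arm or the gripper's body presses on something with over 40 N, if the wrist force passes 120 N, or if a joint passes its speed limit or range.

### The arm

A 6-joint arm with a two-finger parallel gripper is mounted at the origin on a cart in front of the work surface, level with it; the furniture and walls round the work are solid. World frame = base frame: x ahead of the robot, y to its left, z up, the work surface at z = 0. Lengths are in mm, angles in rad, forces in N, time in s.
With the tool pointing down it reaches from about 250 to 725 mm from the base axis. Payload 4 kg.
Tool frame: the origin (TCP) lies at the very end of the fingers, on their centre line; the grasp point (between the pads) lies 19 mm behind it; z points along the fingers, y is the direction in which the jaws open and shut (so a half turn about z gives the same grasp; the last joint's range is limited). The gripper opens to 85 mm and grips with 20 to 120 N. Pads are 22 mm wide; open, the fingers measure 114 mm over their backs; the gripper's body (76 mm by 85 mm) begins 54 mm behind the grasp point. The pads swing forward as they close: fully open they stand 13 mm farther back than shut.
Start: joints at [1.115, 0.241, 0.005, 1.335, 0, 1.571], TCP at [220.088, 448.955, 192.006] pointing down, gripper open.
Joint ranges: [-2.72, 2.72], [-1.05, 1.87], [-1.09, 1.28], [-1.99, 2.15], [-1.42, 1.44], [-3.14, 3.14]. Speed limits (rad/s): [2.79, 2.79, 3.14, 3.14, 3.14, 3.14].

### API

Orientations are given as a unit quaternion [x, y, z, w].
In Python, from workcell import state, vision, workorder gives the robot as it stands.
- The arm moves only by the tool step_arm, never from a script. Its argument "deltas" is a list of rows, each an object of numbers: "claw": the closure in counts, from 0 (fully open) to 255 (shut); "dx", "dy", "dz": the shift along the world's x, y, z in m; "wx", "wy", "wz": the turn, a rotation vector about the world's x, y, z in rad. In form: [{"claw": .., "dx": .., "dy": .., "dz": .., "wx": .., "wy": .., "wz": ..}, ...]. A call has 1 to 5 rows; each row is the pose to reach, as a shift and turn from the pose commanded when the call began; what a row does not reach only later rows make up. A row lasts 1/10 s, in which the tool goes at most 50 mm and 8.59 degrees, less where a joint would pass 70% of its speed; a pose out of reach is approached as far as the arm can. A call with a gripper value outside its range is refused whole. The fingers move at their own pace and stop on an object; "force" is the grip in N (left out, the last holds). Time passes only in rows, so rows that repeat a pose let the fingers close. It gives the time, the measured TCP pose, the force and the opening at its end, in the units of the state.
- state(): the state, without advancing time (a new reading comes with each control period).
- vision.grab_frame(name): name is "scene" or "top" or "wrist"; returns the picture (480x640x3 uint8, red, green, blue); there is no depth.
- vision.camera_params(name): a dict with "fx", "fy", "cx", "cy" (pixels), "rvec" (rotation vector, rad) and "tvec" (3), from world to camera coordinates, as OpenCV has them. Camera axes: x right, y down, z forward; pixel columns grow to the right and rows downward; lengths in mm; the calibration is good to about 2 mm. The wrist camera is an equidistant fisheye: a pixel r from the principal point sees the ray r / f radians off the axis. A picture is of the moment at which its call begins: read the wrist's pose just before it. camera_params takes no time and is no camera call; for the wrist camera it gives the pose at the moment of the call.
- workorder.finish_job(): hands the job in, once; it reports no verdict.
The state is a dict: "time_s": time; "joint_positions": joint angles; "joint_velocities": joint speeds; "tau": joint torques, N m; "tcp_pos": TCP position; "eef_rot": TCP orientation; "ft_force": force on the tool from outside, world axes, zero at the start; "wrist_torque": the same for the moment, N m; "gripper_width": opening from 0.0 (shut) to 1.0 (fully open).
Only numpy, scipy, OpenCV 4.12 (cv2) and the standard library are available. Lean on these libraries where they do the work, as an engineer would, in place of code of your own. Each camera call takes 0.05 s, during which the arm holds its last target. There are 200 camera calls.

## Working session

There is one attempt and no reset: what is moved stays moved. The work goes in short steps, Python scripts to look and compute and a tool call to move; the robot and the scene stay as the last step left them, time stands still between calls to the robot, and variables do not carry over. Pictures are saved under pics/ and viewed, about 8 in all and at most 12, crops included, and the job is handed in when it is done.

Besides the shell and the picture viewer there is one more tool, called after "Call:" as a command line: name --argument value ..., lists and objects as JSON in quotes. step_arm: Moves the arm, as the interface text tells. Its arguments: {"type":"object","properties":{"deltas":{"type":"array","items":{"type":"object","properties":{"claw":{"type":"number"},"dx":{"type":"number"},"dy":{"type":"number"},"dz":{"type":"number"},"wx":{"type":"number"},"wy":{"type":"number"},"wz":{"type":"number"}}}},"force":{"type":"number"}},"required":["deltas"]}

```bash
mkdir -p pics; python3 - <<'E'
from workcell import state, vision
import cv2
print(state())
for n in ("scene","top"):
    print(n, vision.camera_params(n))
    cv2.imwrite(f"pics/{n}0.png", vision.grab_frame(n)[:,:,::-1])
E
```

```text
{'time_s': 0.0, 'joint_positions': array([1.11499130e+00, 2.41424652e-01, 3.74449782e-03, 1.33518059e+00,
       1.40996220e-05, 1.57081068e+00]), 'joint_velocities': array([ 0.00034546,  0.00057281,  0.0005549 , -0.00062573, -0.00045915,
        0.00064434]), 'tau': array([ 6.42206851e-05, -3.72318542e+01,  2.52407241e+01,  1.69821252e-02,
        1.80247725e-04, -8.14263537e-07]), 'tcp_pos': array([219.78197713, 448.33074066, 191.11492971]), 'eef_rot': array([ 2.25941648e-01,  9.74140291e-01, -1.00392494e-03, -2.40071621e-04]), 'ft_force': array([0.46390451, 0.3239845 , 0.13025521]), 'wrist_torque': array([-0.00965415,  0.01830172,  0.02590024]), 'gripper_width': 1.0005302655376331}
scene {'fx': 469.46150593956673, 'fy': 469.46150593956673, 'cx': 326.03757139392064, 'cy': 228.99275368158976, 'rvec': array([ 1.17398555, -1.96075311,  1.23534226]), 'tvec': array([441.44919705, 187.82882323, 770.99232249])}
top {'fx': 512.4398894925258, 'fy': 512.4398894925258, 'cx': 322.5083802530105, 'cy': 231.4774807478286, 'rvec': array([ 2.17022974, -2.21139528,  0.09590213]), 'tvec': array([ 221.12672049,  486.9431873 , 1164.1946641 ])}
```

View pics/top0.png

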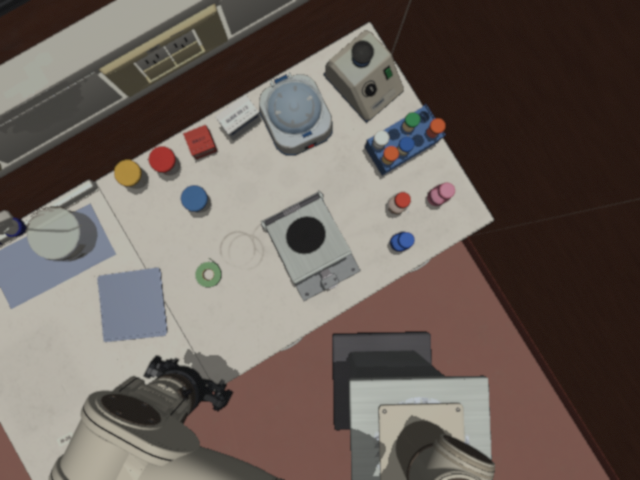

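View pics/scene0.png

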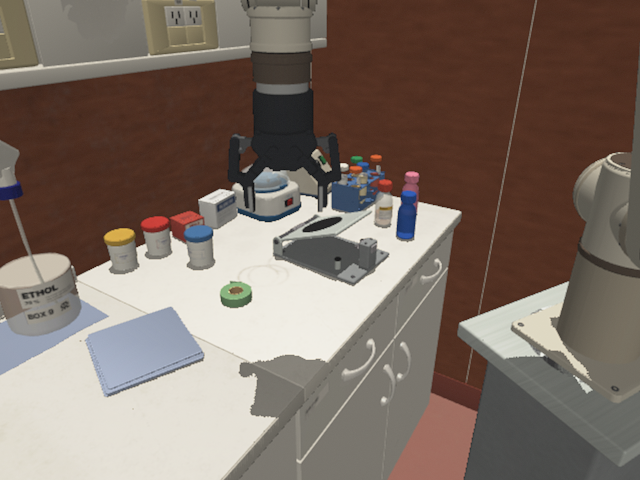

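The top view shows the stand at about (310,245) with its catch at (330,282) and hinge bar at (293,208), the tape at (208,274), and the cups at (195,198), (162,160) and (128,173). There are three bottle candidates: red cap with a clear body (400,203), pink (443,193) and blue (402,241). The clear one with the red cap fits, because the blue and pink ones are the excluded look-alikes. I'll confirm that in an enlarged crop.

```bash
cat > h.py <<'E'
import numpy as np, cv2
from workcell import state, vision
def cam(n):
    p=vision.camera_params(n); K=np.array([[p['fx'],0,p['cx']],[0,p['fy'],p['cy']],[0,0,1.]])
    return K,np.array(p['rvec'],float),np.array(p['tvec'],float)
def toz(n,uv,z):
    K,r,t=cam(n); R=cv2.Rodrigues(r)[0]; c=-R.T@t
    d=R.T@np.linalg.inv(K)@np.array([*uv,1.]); return c+d*(z-c[2])/d[2]
def proj(n,P):
    K,r,t=cam(n); return cv2.projectPoints(np.array(P,float).reshape(-1,3),r,t,K,None)[0][:,0]
E
python3 - <<'E'
from h import *
a=cv2.imread('pics/top0.png')[170:320,250:460]; b=cv2.imread('pics/scene0.png')[160:290,260:440]
a=cv2.resize(a,None,fx=3.8,fy=3.8,interpolation=cv2.INTER_CUBIC)[:, :]
cv2.imwrite('pics/a.png',a)
b=cv2.resize(b,None,fx=4.4,fy=4.4,interpolation=cv2.INTER_CUBIC); cv2.imwrite('pics/b.png',b)
print('bottle cap top',toz('top',(402,200),110)); print('catch',toz('top',(330,282),64)); print('pad',toz('top',(306,236),65))
E
```

```text
bottle cap top [548.41538401  42.36134378 110.        ]
catch [376.04050835 198.35308949  64.        ]
pad [478.11358941 249.27911736  65.        ]
```

View pics/a.png

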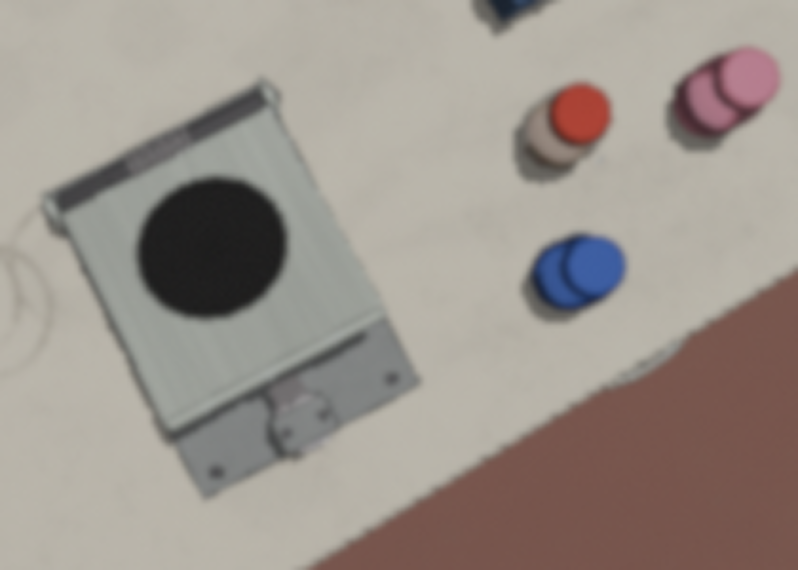

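View pics/b.png

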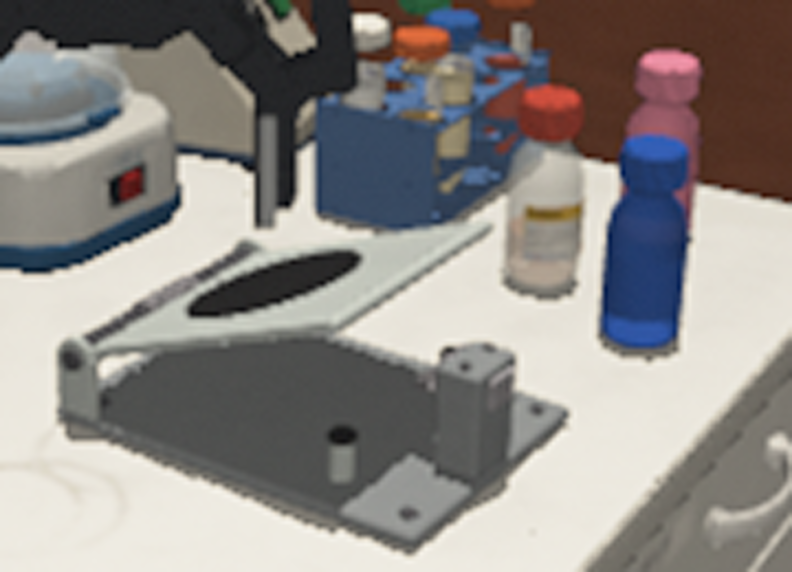

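The crop confirms it: the red-capped bottle with the white label (top crop (581,114), scene crop (550,200)) is the only one that isn't blue or pink. Next I'll fit the stand pose and the bottle position.

```bash
cat > fit.py <<'E'
from h import *
from scipy.optimize import least_squares
def A(u,v): return (250+u/3.8-.4,170+v/3.8-.4)
def B(u,v): return (260+u/4.4-.4,160+v/4.4-.4)
def pl(d,y,n,t): return (85-d*np.cos(t)+n*np.sin(t), y, 40+d*np.sin(t)+n*np.cos(t))
obs=lambda t,hb:[('top',A(418,380),(-110,-75,hb)),('top',A(205,495),(-110,75,hb)),
 ('top',A(383,303),pl(160,-70,3,t)),('top',A(168,428),pl(160,70,3,t)),('top',A(212,247),pl(72,0,5,t)),
 ('scene',B(494,224),pl(160,-70,3,t)),('scene',B(330,328),pl(160,70,3,t)),('scene',B(566,410),(-110,-75,hb)),('scene',B(410,545),(-110,75,hb/2)),
 ('scene',B(275,283),pl(72,0,5,t))]
def W(p,P):
    c,s=np.cos(p[2]),np.sin(p[2]); return (p[0]+c*P[0]-s*P[1],p[1]+s*P[0]+c*P[1],P[2])
def res(p): return np.concatenate([proj(n,W(p,P))[0]-uv for n,uv,P in obs(p[3],8)])
if __name__=='__main__':
    r=least_squares(res,[475,245,.46,.38],loss='soft_l1',x_scale=[10,10,.1,.1]); p=r.x
    print(p); print(res(p).reshape(-1,2).round(1).tolist())
    for n,P in [('press open',pl(125,0,3,p[3])),('press lvl',pl(125,0,3,0)),('pad lvl',pl(72,0,5,0)),('catch',(-96,0,64))]: print(n,np.round(W(p,P),1))
    f=lambda q: np.concatenate([proj('top',(*q,110))[0]-A(581,114),proj('scene',(*q,110))[0]-B(552,96),proj('scene',(*q,0))[0]-B(541,285)])
    q=least_squares(f,[548,42]); print('bottle',q.x,q.fun.round(1))
    for nm,u in [('blue',A(595,266)),('pink',A(750,77))]: print(nm,toz('top',u,110).round())
E
python3 fit.py
```

```text
[4.66861751e+02 2.43607274e+02 4.68462441e-01 3.48757720e-01]
[[0.3, -0.4], [-1.1, 0.1], [1.0, 2.1], [-0.3, 0.0], [-0.8, -1.3], [-0.2, -0.1], [1.1, -0.1], [0.6, -0.8], [0.0, 0.2], [-0.9, -0.0]]
press open [438.8 229.4  85.5]
press lvl [431.2 225.5  43. ]
pad lvl [478.5 249.5  45. ]
catch [381.2 200.3  64. ]
bottle [548.49870363  42.27866817] [-0.5  0.4  0.3  0.2  0.  -1.7]
blue [464.  36. 110.]
pink [569. -55. 110.]
```

Call:
step_arm --deltas '[{"claw": 255, "dx": 0.108, "dy": -0.111, "dz": 0}, {"claw": 255, "dx": 0.108, "dy": -0.111, "dz": 0}, {"claw": 255, "dx": 0.108, "dy": -0.111, "dz": 0}, {"claw": 255, "dx": 0.108, "dy": -0.111, "dz": 0}, {"claw": 255, "dx": 0.108, "dy": -0.111, "dz": 0}]' --force 30

```text
invalid input at $.deltas[0]: expected keys claw, dx, dy, dz, wx, wy, wz
```

Call:
step_arm --deltas '[{"claw": 255, "dx": 0.109, "dy": -0.11, "dz": 0}, {"claw": 255, "dx": 0.109, "dy": -0.11, "dz": 0}, {"claw": 255, "dx": 0.109, "dy": -0.11, "dz": 0}, {"claw": 255, "dx": 0.109, "dy": -0.11, "dz": -0.03}, {"claw": 255, "dx": 0.109, "dy": -0.11, "dz": -0.06}]'

```text
invalid input at $.deltas[0]: expected keys claw, dx, dy, dz, wx, wy, wz
```

Call:
step_arm --deltas '[{"claw": 255, "dx": 0.108, "dy": -0.111, "dz": 0, "wx": 0, "wy": 0, "wz": 0}, {"claw": 255, "dx": 0.108, "dy": -0.111, "dz": 0, "wx": 0, "wy": 0, "wz": 0}, {"claw": 255, "dx": 0.108, "dy": -0.111, "dz": 0, "wx": 0, "wy": 0, "wz": 0}, {"claw": 255, "dx": 0.108, "dy": -0.111, "dz": 0, "wx": 0, "wy": 0, "wz": 0}, {"claw": 255, "dx": 0.108, "dy": -0.111, "dz": 0, "wx": 0, "wy": 0, "wz": 0}]' --force 30

```text
time_s: 0.6
tcp_pos: [328.8, 336.8, 191.7]
eef_rot: [0.228, 0.974, -0.0, -0.0]
ft_force: [0.1, 0.7, 0.9]
gripper_width: 0.14
```

Call:
step_arm --deltas '[{"claw": 255, "dx": 0.109, "dy": -0.11, "dz": 0, "wx": 0, "wy": 0, "wz": 0}, {"claw": 255, "dx": 0.109, "dy": -0.11, "dz": 0, "wx": 0, "wy": 0, "wz": 0}, {"claw": 255, "dx": 0.109, "dy": -0.11, "dz": 0, "wx": 0, "wy": 0, "wz": 0}, {"claw": 255, "dx": 0.109, "dy": -0.11, "dz": -0.03, "wx": 0, "wy": 0, "wz": 0}, {"claw": 255, "dx": 0.109, "dy": -0.11, "dz": -0.06, "wx": 0, "wy": 0, "wz": 0}]'

```text
time_s: 1.1
tcp_pos: [438.6, 228.5, 131.9]
eef_rot: [0.227, 0.974, 0.001, 0.001]
ft_force: [-1.1, -0.5, -0.5]
gripper_width: 0.001
```

Call:
step_arm --deltas '[{"claw": 255, "dx": 0, "dy": 0, "dz": -0.034, "wx": 0, "wy": 0, "wz": 0}, {"claw": 255, "dx": -0.001, "dy": 0, "dz": -0.046, "wx": 0, "wy": 0, "wz": 0}, {"claw": 255, "dx": -0.002, "dy": -0.001, "dz": -0.058, "wx": 0, "wy": 0, "wz": 0}, {"claw": 255, "dx": -0.004, "dy": -0.002, "dz": -0.07, "wx": 0, "wy": 0, "wz": 0}, {"claw": 255, "dx": -0.005, "dy": -0.002, "dz": -0.08, "wx": 0, "wy": 0, "wz": 0}]'

```text
time_s: 1.6
tcp_pos: [430.8, 227.3, 51.1]
eef_rot: [0.225, 0.974, -0.0, -0.001]
ft_force: [-0.6, -0.9, 1.2]
gripper_width: -0.002
```

Call:
step_arm --deltas '[{"claw": 255, "dx": -0.001, "dy": 0, "dz": -0.004, "wx": 0, "wy": 0, "wz": 0}, {"claw": 255, "dx": -0.001, "dy": 0, "dz": -0.006, "wx": 0, "wy": 0, "wz": 0}, {"claw": 255, "dx": -0.001, "dy": 0, "dz": -0.008, "wx": 0, "wy": 0, "wz": 0}, {"claw": 255, "dx": -0.001, "dy": 0, "dz": -0.009, "wx": 0, "wy": 0, "wz": 0}]'

```text
time_s: 2.0
tcp_pos: [431.4, 226.5, 43.5]
eef_rot: [0.226, 0.974, 0.001, 0.0]
ft_force: [-1.2, 0.4, 3.1]
gripper_width: 0.001
```

Call:
step_arm --deltas '[{"claw": 255, "dx": 0, "dy": 0, "dz": -0.001, "wx": 0, "wy": 0, "wz": 0}, {"claw": 255, "dx": 0, "dy": 0, "dz": -0.002, "wx": 0, "wy": 0, "wz": 0}, {"claw": 255, "dx": 0, "dy": 0, "dz": -0.002, "wx": 0, "wy": 0, "wz": 0}]'

```text
time_s: 2.3
tcp_pos: [431.3, 226.1, 41.2]
eef_rot: [0.226, 0.974, 0.0, 0.0]
ft_force: [-0.7, 0.3, 2.1]
gripper_width: 0.001
```

```bash
python3 - <<'E'
from h import *
s=state(); print(s['ft_force'],s['tcp_pos'],s['time_s'])
cv2.imwrite('pics/c.png',cv2.resize(vision.grab_frame('scene')[160:290,240:420,::-1],None,fx=4.4,fy=4.4,interpolation=cv2.INTER_CUBIC))
E
```

```text
[-0.73826217  0.27631565  2.06112901] [431.28975482 226.05902583  41.1573766 ] 2.3
```

View pics/c.png

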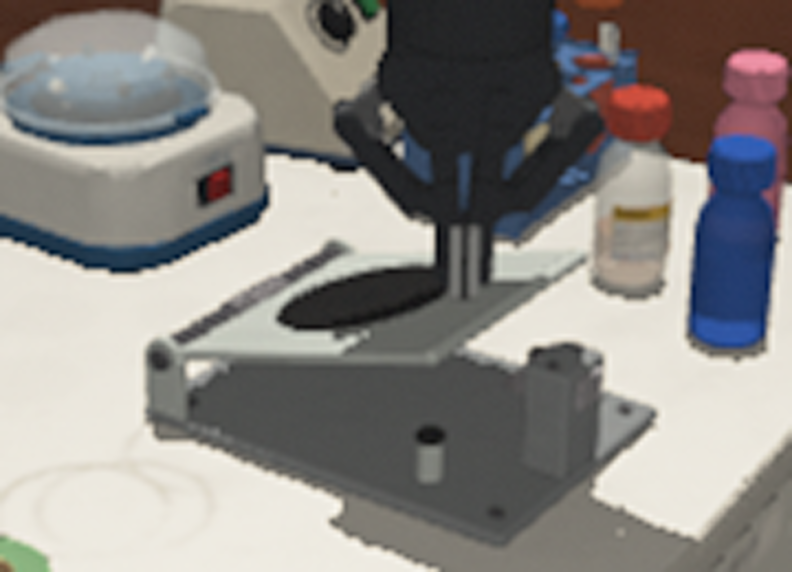

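```bash
python3 - <<'E'
from fit import *
C=lambda P:(proj('scene',P)+.4-np.array([240,160]))*4.4
print('tcp',C([431.3,226,41.2]))
p=[466.9,243.6,.4685]
for t in (0,.1,.2,.25,.3,.35): print(t,C([W(p,pl(160,-70,3,t)),W(p,pl(160,70,3,t)),W(p,pl(125,0,3,t)),W(p,pl(72,0,5,t))]).round().tolist())
print('catch',C([W(p,(-96,0,64)),W(p,(-84,18,64)),W(p,(100,75,0))]))
cv2.imwrite('pics/d.png',cv2.resize(vision.grab_frame('top')[170:320,230:440,::-1],None,fx=3.8,fy=3.8,interpolation=cv2.INTER_CUBIC))
E
```

```text
tcp [[458.12111369 366.25644717]]
0 [[594.0, 329.0], [440.0, 442.0], [459.0, 363.0], [369.0, 330.0]]
0.1 [[594.0, 300.0], [439.0, 410.0], [458.0, 339.0], [368.0, 317.0]]
0.2 [[591.0, 269.0], [435.0, 377.0], [455.0, 315.0], [365.0, 303.0]]
0.25 [[588.0, 254.0], [431.0, 361.0], [453.0, 303.0], [363.0, 296.0]]
0.3 [[585.0, 239.0], [427.0, 344.0], [450.0, 290.0], [361.0, 290.0]]
0.35 [[581.0, 223.0], [423.0, 327.0], [446.0, 278.0], [359.0, 283.0]]
catch [[561.96599172 355.03409728]
 [519.635091   362.64708046]
 [139.1580342  420.4237231 ]]
```

```bash
python3 - <<'E'
from h import *
print('start tcp in scene0',proj('scene',[220,449,192]),proj('top',[220,449,192]))
s=state(); print(s['ft_force'],s['tcp_pos'],s['time_s'],s['joint_positions'])
o=cv2.imread('pics/c.png'); n=cv2.resize(vision.grab_frame('scene')[160:290,240:420,::-1],None,fx=4.4,fy=4.4,interpolation=cv2.INTER_CUBIC)
print('diff',np.abs(o.astype(int)-n).mean()); cv2.imwrite('pics/e.png',n)
E
```

```text
start tcp in scene0 [[286.25433601 243.31905582]] [[202.81766054 368.02215315]]
[-1.1504123   0.81051843  1.89913726] [431.27639707 226.04310123  41.14678424] 2.4 [ 4.82673633e-01  3.37718188e-01 -2.81917290e-01  9.50720966e-01
  1.24767400e-04  9.38585590e-01]
diff 0.5864788620470439
```

View pics/e.png

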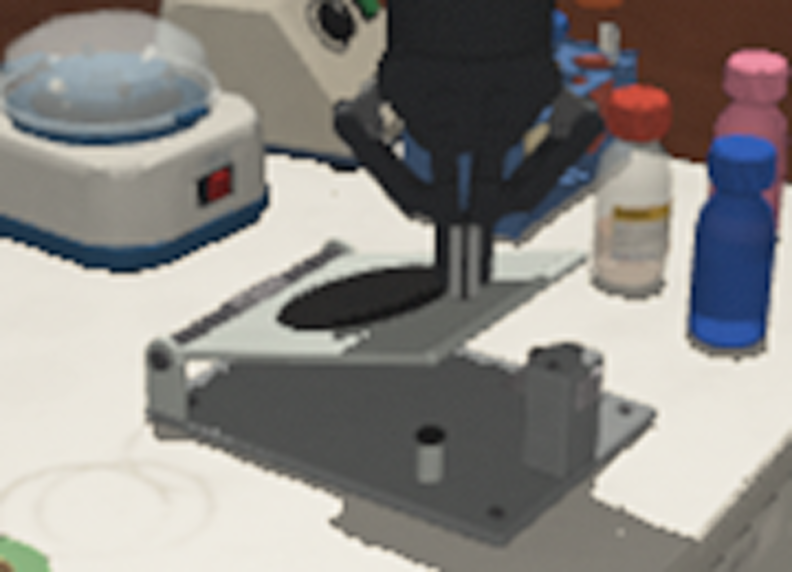

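The picture is static and clear. The closed fingertips (465,297) rest on the plate, which is still tilted about 0.25 rad, so they are at z≈74. The state reports TCP z = 41, so the reported TCP sits about 33 mm below the real fingertips. The start picture shows a similar offset. I'll carry on pressing by force and vision, not by reported z.

Call:
step_arm --deltas '[{"claw": 255, "dx": 0, "dy": 0, "dz": -0.006, "wx": 0, "wy": 0, "wz": 0}, {"claw": 255, "dx": 0, "dy": 0, "dz": -0.012, "wx": 0, "wy": 0, "wz": 0}, {"claw": 255, "dx": -0.001, "dy": 0, "dz": -0.018, "wx": 0, "wy": 0, "wz": 0}, {"claw": 255, "dx": -0.001, "dy": 0, "dz": -0.022, "wx": 0, "wy": 0, "wz": 0}]'

```text
time_s: 2.85
tcp_pos: [429.4, 225.1, 18.1]
eef_rot: [0.226, 0.974, -0.001, -0.0]
ft_force: [-1.5, -2.9, 4.9]
gripper_width: 0.0
```

```bash
python3 - <<'E'
from h import *
s=state(); print(s['ft_force'],s['tcp_pos'],s['time_s'])
a=cv2.resize(vision.grab_frame('scene')[180:280,260:400,::-1],None,fx=2.8,fy=2.8,interpolation=cv2.INTER_CUBIC)
b=cv2.resize(vision.grab_frame('top')[180:310,240:380,::-1],None,fx=2.8,fy=2.8,interpolation=cv2.INTER_CUBIC)
c=cv2.resize(cv2.imread('pics/scene0.png')[100:230,200:360],None,fx=2.4,fy=2.4)
w=vision.grab_frame('wrist')[:,:,::-1]; print(vision.camera_params('wrist'))
H=580;out=np.zeros((H,790,3),np.uint8)
out[:280,:392]=a[:280]; w2=cv2.resize(w,(392,294)); out[285:285+294,:392]=w2; out[:364,398:790]=b
cv2.imwrite('pics/f.png',out); cv2.imwrite('pics/w0.png',w)
print(proj('scene',[431,226,74]),proj('top',[431,226,52]))
E
```

```text
[-1.45118964 -2.94121716  4.89547391] [429.44869629 225.06118452  18.12493854] 2.85
{'fx': 371.64829954431775, 'fy': 371.64829954431775, 'cx': 321.3913708201551, 'cy': 235.84131352080607, 'rvec': array([-2.46727577, -1.53807368, -0.2072151 ]), 'tvec': array([-391.10777067, -264.7985082 ,  135.11242901])}
[[344.17963151 228.97933958]] [[316.92910664 257.30753655]]
```

View pics/f.png

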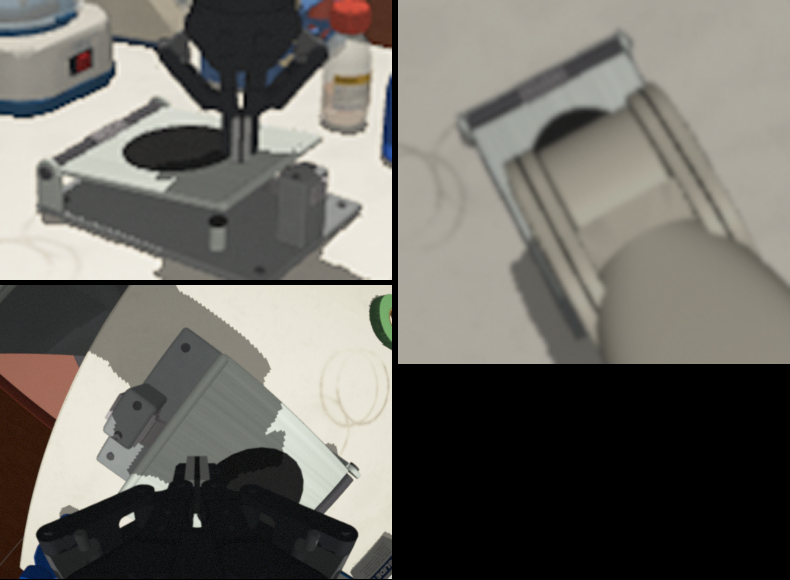

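The insets show the plate now at about 0.10 rad with the tip at scene (346,238). The wrist view shows the base corner at about (304,70) and the catch at (215,215) in full pixels. A wrist projection will show whether the 34 mm offset is in the world frame or along the tool. In the same turn I'll keep pressing: about 13 mm to level, plus 2.5 mm past it.

```bash
cat >> h.py <<'E'
def wproj(P,off=(0,0,0)):
    K,r,t=cam('wrist'); R=cv2.Rodrigues(r)[0]; c=-R.T@t+np.array(off)
    q=(np.array(P,float).reshape(-1,3)-c)@R.T
    th=np.arctan2(np.hypot(q[:,0],q[:,1]),q[:,2]); ph=np.arctan2(q[:,1],q[:,0])
    return np.c_[K[0,2]+K[0,0]*th*np.cos(ph),K[1,2]+K[1,1]*th*np.sin(ph)]
E
python3 - <<'E'
from fit import *
from h import wproj
p=[466.9,243.6,.4685]
P=[W(p,q) for q in [(-110,75,8),(-110,-75,8),(-96,0,64),pl(160,70,3,.1),(85,72,40)]]
for o in [(0,0,0),(0,0,34)]: print(wproj(P,o).round().tolist())
K,r,t=cam('wrist'); R=cv2.Rodrigues(r)[0]; print('cam',-R.T@t,'axis',R[2])
E
```

```text
[[303.0, 72.0], [156.0, 289.0], [210.0, 229.0], [365.0, 116.0], [572.0, 306.0]]
[[306.0, 81.0], [176.0, 269.0], [230.0, 211.0], [356.0, 120.0], [544.0, 284.0]]
cam [369.39570191 254.42892872 200.37874722] axis [ 0.2374607  -0.11626539 -0.96441421]
```

Call:
step_arm --deltas '[{"claw": 255, "dx": 0, "dy": 0, "dz": -0.005, "wx": 0, "wy": 0, "wz": 0}, {"claw": 255, "dx": 0, "dy": 0, "dz": -0.009, "wx": 0, "wy": 0, "wz": 0}, {"claw": 255, "dx": 0, "dy": 0, "dz": -0.009, "wx": 0, "wy": 0, "wz": 0}]'

```text
time_s: 3.3
tcp_pos: [429.9, 225.9, 10.4]
eef_rot: [0.226, 0.974, 0.0, -0.0]
ft_force: [-2.6, -2.4, 6.8]
gripper_width: -0.001
```

Call:
step_arm --deltas '[{"claw": 255, "dx": 0, "dy": 0, "dz": -0.002, "wx": 0, "wy": 0, "wz": 0}, {"claw": 255, "dx": 0, "dy": 0, "dz": -0.004, "wx": 0, "wy": 0, "wz": 0}, {"claw": 255, "dx": 0, "dy": 0, "dz": -0.004, "wx": 0, "wy": 0, "wz": 0}]'

```text
time_s: 3.6
tcp_pos: [429.6, 225.7, 6.1]
eef_rot: [0.226, 0.974, -0.0, -0.0]
ft_force: [-2.6, -2.0, 5.1]
gripper_width: 0.003
```

Call:
step_arm --deltas '[{"claw": 255, "dx": 0, "dy": 0, "dz": -0.001, "wx": 0, "wy": 0, "wz": 0}, {"claw": 255, "dx": 0, "dy": 0, "dz": -0.001, "wx": 0, "wy": 0, "wz": 0}]'

```text
time_s: 3.8
tcp_pos: [429.6, 225.7, 5.2]
eef_rot: [0.226, 0.974, -0.0, -0.0]
ft_force: [-3.7, -2.2, 6.8]
gripper_width: 0.001
```

Call:
step_arm --deltas '[{"claw": 255, "dx": 0, "dy": 0, "dz": -0.001, "wx": 0, "wy": 0, "wz": 0}, {"claw": 255, "dx": 0, "dy": 0, "dz": -0.002, "wx": 0, "wy": 0, "wz": 0}, {"claw": 255, "dx": 0, "dy": 0, "dz": -0.002, "wx": 0, "wy": 0, "wz": 0}]'

```text
time_s: 4.1
tcp_pos: [429.5, 225.7, 3.3]
eef_rot: [0.226, 0.974, -0.0, -0.0]
ft_force: [-2.5, -2.2, 7.4]
gripper_width: -0.003
```

```bash
python3 - <<'E'
from h import *
s=state(); print(s['ft_force'],s['tcp_pos'],s['time_s'])
a=cv2.resize(vision.grab_frame('scene')[180:280,260:400,::-1],None,fx=5.6,fy=5.6,interpolation=cv2.INTER_CUBIC)
cv2.imwrite('pics/g.png',a); cv2.imwrite('pics/w1.png',vision.grab_frame('wrist')[:,:,::-1])
E
```

```text
[-2.47911147 -2.16869116  7.38689521] [429.54808045 225.68590718   3.26651891] 4.1
```

View pics/g.png

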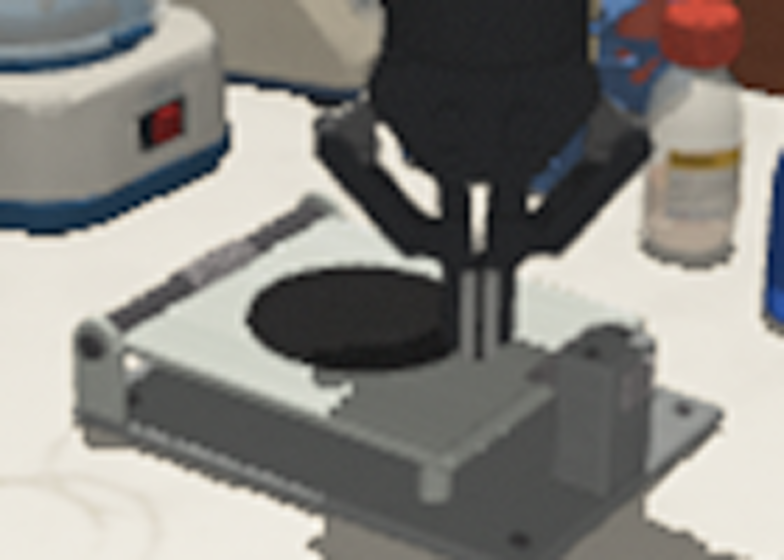

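The near plate corner (430,462) is about level and the fingertips are at (478,355). The rubber posts are not felt yet (7.4 N), so I'll press slightly further until the force jumps.

Call:
step_arm --deltas '[{"claw": 255, "dx": 0, "dy": 0, "dz": -0.001, "wx": 0, "wy": 0, "wz": 0}, {"claw": 255, "dx": 0, "dy": 0, "dz": -0.002, "wx": 0, "wy": 0, "wz": 0}, {"claw": 255, "dx": 0, "dy": 0, "dz": -0.002, "wx": 0, "wy": 0, "wz": 0}]'

```text
time_s: 4.5
tcp_pos: [429.7, 225.8, 2.0]
eef_rot: [0.226, 0.974, -0.0, -0.0]
ft_force: [-4.4, -3.7, 12.3]
gripper_width: -0.003
```

Call:
step_arm --deltas '[{"claw": 255, "dx": 0, "dy": 0, "dz": -0.001, "wx": 0, "wy": 0, "wz": 0}, {"claw": 255, "dx": 0, "dy": 0, "dz": -0.001, "wx": 0, "wy": 0, "wz": 0}]'

```text
time_s: 4.7
tcp_pos: [429.7, 225.8, 1.4]
eef_rot: [0.226, 0.974, 0.0, -0.0]
ft_force: [-6.8, -4.6, 16.7]
gripper_width: -0.002
```

Call:
step_arm --deltas '[{"claw": 255, "dx": 0, "dy": 0, "dz": -0.001, "wx": 0, "wy": 0, "wz": 0}, {"claw": 255, "dx": 0, "dy": 0, "dz": -0.002, "wx": 0, "wy": 0, "wz": 0}, {"claw": 255, "dx": 0, "dy": 0, "dz": -0.002, "wx": 0, "wy": 0, "wz": 0}]'

```text
time_s: 5.0
tcp_pos: [429.9, 225.9, 0.3]
eef_rot: [0.226, 0.974, 0.0, 0.0]
ft_force: [-8.2, -4.6, 22.5]
gripper_width: -0.003
```

Call:
step_arm --deltas '[{"claw": 255, "dx": 0, "dy": 0, "dz": 0.004, "wx": 0, "wy": 0, "wz": 0}, {"claw": 255, "dx": 0, "dy": 0, "dz": 0.008, "wx": 0, "wy": 0, "wz": 0}, {"claw": 255, "dx": 0, "dy": 0, "dz": 0.01, "wx": 0, "wy": 0, "wz": 0}]'

```text
time_s: 5.3
tcp_pos: [430.6, 226.6, 8.4]
eef_rot: [0.226, 0.974, 0.001, 0.0]
ft_force: [0.2, -0.5, 0.4]
gripper_width: 0.003
```

Caught: at the same height the force dropped from about 6 N to 0.4 N. Next I'll lift clear, work out the real fingertip offset from the pictures, and check the level plate from above.

```bash
python3 - <<'E'
from fit import *
from h import wproj
from scipy.spatial.transform import Rotation as Ro
s=state(); T=s['tcp_pos']; R=Ro.from_quat(s['eef_rot']).as_matrix()
obs=[((431.3,226,41.2),(345.3,227.1)),((429.4,225.1,18.1),(346,237.7)),((429.5,225.7,3.3),(345,243.4))]
def f(o):
    r=[proj('scene',np.array(t)+R@o)[0]-uv for t,uv in obs]+[wproj(T+R@o)[0]-(322,282)]
    return np.concatenate(r)
q=least_squares(f,[0,0,-35.]); print(q.x.round(1),q.fun.round(1))
print('camera in tool', R.T@((lambda K,r,t:-cv2.Rodrigues(r)[0].T@t)(*cam('wrist'))-T))
E
```

```text
[  8.8  -0.4 -41.3] [-0.6 -0.  -0.7 -0.4 -0.2  0.3 -0.3 -0. ]
camera in tool [  66.95122273   -0.7299219  -181.87940165]
```

Call:
step_arm --deltas '[{"claw": 110, "dx": 0, "dy": 0, "dz": 0.05, "wx": 0, "wy": 0, "wz": 0}, {"claw": 110, "dx": 0, "dy": 0, "dz": 0.1, "wx": 0, "wy": 0, "wz": 0}, {"claw": 90, "dx": 0.01, "dy": -0.04, "dz": 0.13, "wx": 0, "wy": 0, "wz": 0}, {"claw": 90, "dx": 0.03, "dy": -0.08, "dz": 0.15, "wx": 0, "wy": 0, "wz": 0}, {"claw": 90, "dx": 0.05, "dy": -0.12, "dz": 0.15, "wx": 0, "wy": 0, "wz": 0}]'

```text
time_s: 5.8
tcp_pos: [483.4, 106.0, 161.6]
eef_rot: [0.225, 0.974, 0.002, 0.004]
ft_force: [1.4, 0.5, -0.7]
gripper_width: 0.65
```

```bash
cat > plan.py <<'E'
from h import *
from scipy.spatial.transform import Rotation as Ro
def tgt(h,tilt):
    h,t=np.radians(h),np.radians(tilt); d=-np.array([np.cos(h)*np.sin(t),np.sin(h)*np.sin(t),np.cos(t)])
    y=np.array([np.cos(h-np.pi/2),np.sin(h-np.pi/2),0]); return np.c_[np.cross(y,d),y,d]
E
python3 - <<'E'
from plan import *
s=state(); T=s['tcp_pos']; q=Ro.from_quat(s['eef_rot']); print(T,s['joint_positions'])
Rt=tgt(95,50); d=Rt[:,2]
rv=(Ro.from_matrix(Rt)*q.inv()).as_rotvec(); print('rv',rv,np.degrees(np.linalg.norm(rv)),'d',d)
G=np.array([548.5,42.3,57])+63*d; print('grasp',G,'pre',G-120*d,'delta pre',G-120*d-T)
t=vision.grab_frame('top'); cv2.imwrite('pics/t2.png',t[:,:,::-1])
E
```

```text
[483.4173177  106.0112509  161.63789299] [ 2.15477742e-01  2.38881625e-01 -7.74901503e-02  1.24605631e+00
  5.78213523e-04  6.69260166e-01]
rv [-0.7481461  -0.50750526 -0.96467551] 75.74933333030852 d [ 0.06676517 -0.76312941 -0.64278761]
grasp [552.70620586  -5.777153    16.50438059] pre [544.69438517  85.79837653  93.63889375] delta pre [ 61.27706748 -20.21287437 -67.99899924]
```

Call:
step_arm --deltas '[{"claw": 65, "dx": 0.01, "dy": 0.01, "dz": 0.005, "wx": -0.075, "wy": -0.051, "wz": -0.096}, {"claw": 65, "dx": 0.02, "dy": 0.01, "dz": 0.01, "wx": -0.15, "wy": -0.102, "wz": -0.193}, {"claw": 65, "dx": 0.03, "dy": 0.01, "dz": 0.01, "wx": -0.225, "wy": -0.152, "wz": -0.289}, {"claw": 65, "dx": 0.04, "dy": 0.01, "dz": 0.01, "wx": -0.3, "wy": -0.203, "wz": -0.386}, {"claw": 65, "dx": 0.05, "dy": 0.01, "dz": 0.01, "wx": -0.374, "wy": -0.254, "wz": -0.482}]'

```text
time_s: 6.35
tcp_pos: [530.6, 116.7, 167.9]
eef_rot: [0.446, 0.867, -0.151, 0.165]
ft_force: [0.6, -0.4, -0.5]
gripper_width: 0.745
```

Call:
step_arm --deltas '[{"claw": 65, "dx": 0.0, "dy": 0.0, "dz": 0, "wx": -0.075, "wy": -0.051, "wz": -0.096}, {"claw": 65, "dx": 0.01, "dy": 0, "dz": 0.0, "wx": -0.15, "wy": -0.102, "wz": -0.193}, {"claw": 65, "dx": 0.01, "dy": -0.0, "dz": 0, "wx": -0.225, "wy": -0.152, "wz": -0.289}, {"claw": 65, "dx": 0.01, "dy": -0.0, "dz": -0.02, "wx": -0.3, "wy": -0.203, "wz": -0.386}, {"claw": 65, "dx": 0.01, "dy": 0.0, "dz": -0.03, "wx": -0.374, "wy": -0.254, "wz": -0.482}]'

```text
time_s: 6.85
tcp_pos: [539.7, 117.1, 136.2]
eef_rot: [0.615, 0.666, -0.285, 0.309]
ft_force: [-0.1, -0.3, -0.4]
gripper_width: 0.744
```

```bash
python3 - <<'E'
from plan import *
s=state(); T=s['tcp_pos']; q=Ro.from_quat(s['eef_rot']); print(s['time_s'],T,s['joint_positions'],s['gripper_width'])
Rt=tgt(95,50); d=Rt[:,2]
print('rv',(Ro.from_matrix(Rt)*q.inv()).as_rotvec())
G=np.array([548.5,42.3,57])+63*d; print('delta pre',G-120*d-T)
a=vision.grab_frame('scene')[90:270,240:440,::-1]; w=vision.grab_frame('wrist')[:,:,::-1]; t=cv2.imread('pics/t2.png')[170:320,250:390]
o=np.zeros((600,800,3),np.uint8); o[:360,:400]=cv2.resize(a,(400,360)); o[:300,400:]=cv2.resize(w,(400,300)); o[310:597,400:668]=cv2.resize(t,(268,287))
cv2.imwrite('pics/i.png',o)
E
```

```text
6.85 [539.69215973 117.05070796 136.15791144] [ 0.62968433  0.75163441  0.31742249  1.69026016 -0.70911006  2.33067441] 0.7439054649702354
rv [-3.63335469e-03  4.85708322e-05  7.69518765e-03]
delta pre [  5.00222544 -31.25233144 -42.51901769]
```

View pics/i.png

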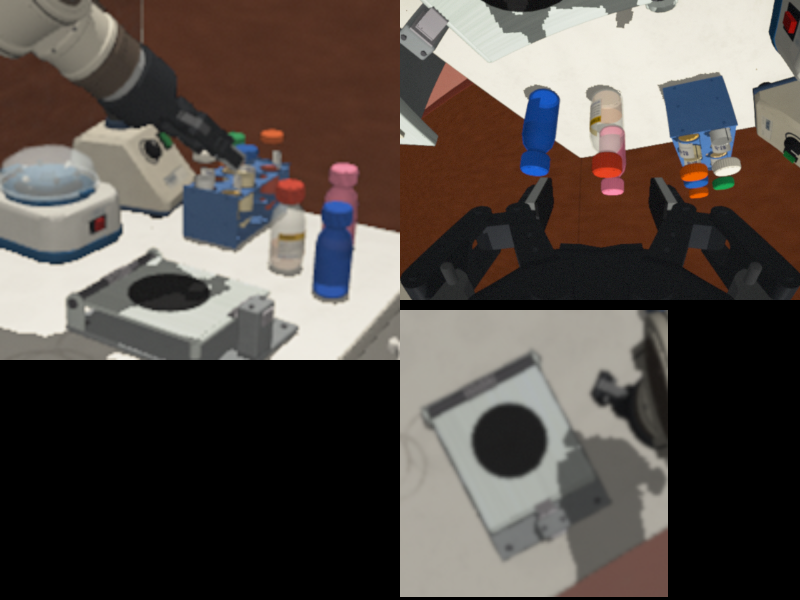

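The plate reads level in both views, with the catch nose over its edge. In the wrist inset the bottle (607,165 to 606,105) lies between the open jaws (about 545 and 658), offset by the expected 5 mm. Approaching along the tool axis.

Call:
step_arm --deltas '[{"claw": 65, "dx": 0.005, "dy": -0.031, "dz": -0.043, "wx": 0, "wy": 0, "wz": 0}, {"claw": 65, "dx": 0.005, "dy": -0.031, "dz": -0.043, "wx": 0, "wy": 0, "wz": 0}, {"claw": 65, "dx": 0.006, "dy": -0.046, "dz": -0.055, "wx": 0, "wy": 0, "wz": 0}, {"claw": 65, "dx": 0.007, "dy": -0.061, "dz": -0.068, "wx": 0, "wy": 0, "wz": 0}, {"claw": 65, "dx": 0.009, "dy": -0.077, "dz": -0.081, "wx": 0, "wy": 0, "wz": 0}]'

```text
time_s: 7.45
tcp_pos: [550.1, 39.2, 58.9]
eef_rot: [0.615, 0.668, -0.283, 0.308]
ft_force: [0.4, 0.0, -0.3]
gripper_width: 0.745
```

```bash
python3 - <<'E'
from plan import *
s=state(); T=s['tcp_pos']; print(s['time_s'],s['ft_force'])
d=tgt(95,50)[:,2]; G=np.array([548.5,42.3,57])+63*d; print('delta grasp',G-T)
a=vision.grab_frame('scene')[90:270,240:440,::-1]; w=vision.grab_frame('wrist')[:,:,::-1]
o=np.zeros((360,800,3),np.uint8); o[:360,:400]=cv2.resize(a,(400,360)); o[:300,400:]=cv2.resize(w,(400,300))
cv2.imwrite('pics/j.png',o)
E
```

```text
7.45 [ 0.43722185  0.00886579 -0.33430935]
delta grasp [  2.60014952 -44.94460059 -42.40396773]
```

View pics/j.png

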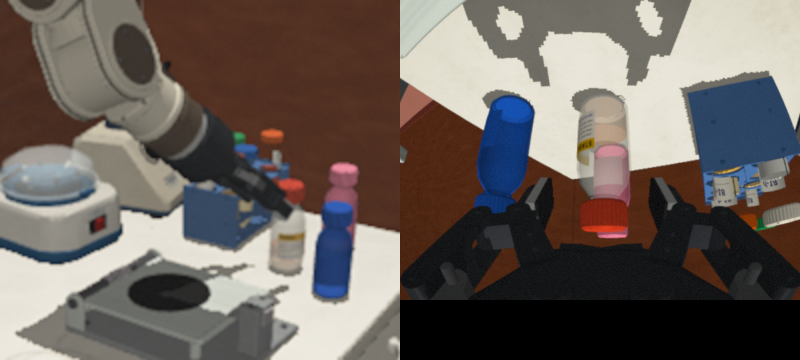

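Call:
step_arm --deltas '[{"claw": 65, "dx": 0.001, "dy": -0.012, "dz": -0.011, "wx": 0, "wy": 0, "wz": 0}, {"claw": 65, "dx": 0.001, "dy": -0.024, "dz": -0.022, "wx": 0, "wy": 0, "wz": 0}, {"claw": 65, "dx": 0.002, "dy": -0.036, "dz": -0.033, "wx": 0, "wy": 0, "wz": 0}, {"claw": 65, "dx": 0.002, "dy": -0.045, "dz": -0.042, "wx": 0, "wy": 0, "wz": 0}, {"claw": 65, "dx": 0.002, "dy": -0.045, "dz": -0.042, "wx": 0, "wy": 0, "wz": 0}]'

```text
time_s: 8.05
tcp_pos: [551.1, -6.2, 16.1]
eef_rot: [0.615, 0.668, -0.285, 0.308]
ft_force: [-0.5, -0.0, -0.3]
gripper_width: 0.742
```

Call:
step_arm --deltas '[{"claw": 255, "dx": 0, "dy": 0, "dz": 0, "wx": 0, "wy": 0, "wz": 0}, {"claw": 255, "dx": 0, "dy": 0, "dz": 0, "wx": 0, "wy": 0, "wz": 0}, {"claw": 255, "dx": 0, "dy": 0, "dz": 0, "wx": 0, "wy": 0, "wz": 0}, {"claw": 255, "dx": 0, "dy": 0, "dz": 0, "wx": 0, "wy": 0, "wz": 0}]' --force 35

```text
time_s: 8.45
tcp_pos: [553.0, -4.9, 17.0]
eef_rot: [0.614, 0.668, -0.284, 0.31]
ft_force: [1.0, 3.0, 6.8]
gripper_width: 0.5
```

Call:
step_arm --deltas '[{"claw": 255, "dx": 0, "dy": 0, "dz": 0.01, "wx": 0, "wy": 0, "wz": 0}, {"claw": 255, "dx": 0, "dy": 0, "dz": 0.03, "wx": 0, "wy": 0, "wz": 0}, {"claw": 255, "dx": 0, "dy": 0, "dz": 0.06, "wx": 0, "wy": 0, "wz": 0}, {"claw": 255, "dx": 0, "dy": 0, "dz": 0.09, "wx": 0, "wy": 0, "wz": 0}, {"claw": 255, "dx": 0, "dy": 0, "dz": 0.1, "wx": 0, "wy": 0, "wz": 0}]'

```text
time_s: 8.95
tcp_pos: [551.9, -5.2, 117.4]
eef_rot: [0.615, 0.668, -0.283, 0.309]
ft_force: [0.7, 0.6, -3.0]
gripper_width: 0.501
```

```bash
python3 - <<'E'
from plan import *
s=state(); T=s['tcp_pos']; q=Ro.from_quat(s['eef_rot']).as_matrix(); print(s['time_s'],s['ft_force'],T,s['gripper_width'])
d=q[:,2]; print('pad pt',T-63*d, 'to pad(x,y)', np.array([478.5,249.5])-(T-63*d)[:2])
a=vision.grab_frame('scene')[90:250,300:440,::-1]; w=vision.grab_frame('wrist')[:,:,::-1]
o=np.zeros((480,800,3),np.uint8); o[:480,:420]=cv2.resize(a,(420,480)); o[:285,420:]=cv2.resize(w,(380,285))
cv2.imwrite('pics/k.png',o)
E
```

```text
8.95 [ 0.67734221  0.61149203 -3.04069926] [551.90207948  -5.19797701 117.44327618] 0.5008313615026908
pad pt [547.90401631  42.56396803 158.33107506] to pad(x,y) [-69.40401631 206.93603197]
```

View pics/k.png

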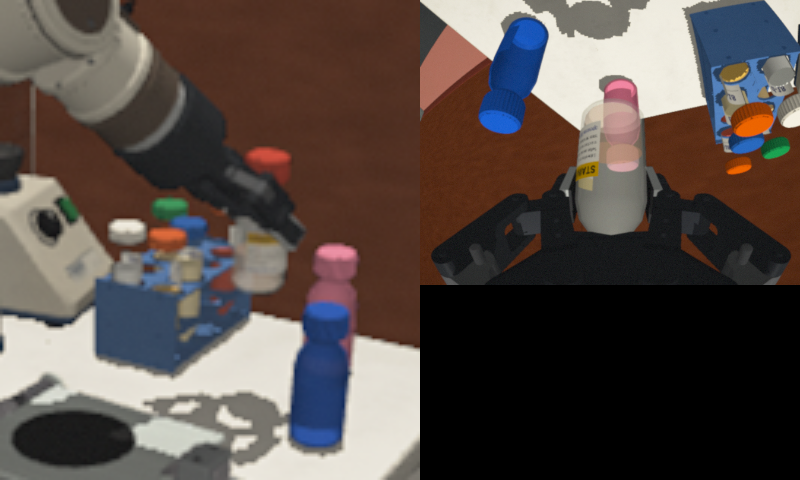

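Bottle held: opening 0.50 (about 43 mm), weight about 3 N, upright in the scene inset (cap 269,158; foot 260,275). Carrying it over the pad.

Call:
step_arm --deltas '[{"claw": 255, "dx": -0.014, "dy": 0.041, "dz": 0.02, "wx": 0, "wy": 0, "wz": 0}, {"claw": 255, "dx": -0.028, "dy": 0.083, "dz": 0.02, "wx": 0, "wy": 0, "wz": 0}, {"claw": 255, "dx": -0.042, "dy": 0.125, "dz": 0.02, "wx": 0, "wy": 0, "wz": 0}, {"claw": 255, "dx": -0.056, "dy": 0.166, "dz": 0.02, "wx": 0, "wy": 0, "wz": 0}, {"claw": 255, "dx": -0.069, "dy": 0.2, "dz": 0.01, "wx": 0, "wy": 0, "wz": 0}]'

```text
time_s: 9.55
tcp_pos: [481.1, 196.2, 123.6]
eef_rot: [0.614, 0.668, -0.285, 0.308]
ft_force: [0.7, 0.8, -4.5]
gripper_width: 0.496
```

Call:
step_arm --deltas '[{"claw": 255, "dx": 0, "dy": 0.007, "dz": -0.015, "wx": 0, "wy": 0, "wz": 0}, {"claw": 255, "dx": 0, "dy": 0.007, "dz": -0.03, "wx": 0, "wy": 0, "wz": 0}, {"claw": 255, "dx": 0, "dy": 0.007, "dz": -0.045, "wx": 0, "wy": 0, "wz": 0}, {"claw": 255, "dx": 0, "dy": 0.007, "dz": -0.055, "wx": 0, "wy": 0, "wz": 0}, {"claw": 255, "dx": 0, "dy": 0.007, "dz": -0.055, "wx": 0, "wy": 0, "wz": 0}]'

```text
time_s: 10.05
tcp_pos: [481.4, 198.7, 68.2]
eef_rot: [0.614, 0.667, -0.287, 0.308]
ft_force: [-0.0, 0.5, -4.1]
gripper_width: 0.501
```

```bash
python3 - <<'E'
from plan import *
s=state(); T=s['tcp_pos']; q=Ro.from_quat(s['eef_rot']); d=q.as_matrix()[:,2]; print(s['time_s'],s['ft_force'],T,s['gripper_width'])
print('off pad',np.array([478.5,249.5])-(T-63*d)[:2], 'rv',(Ro.from_matrix(tgt(95,50))*q.inv()).as_rotvec())
cv2.imwrite('pics/m.png',vision.grab_frame('scene')[:,:,::-1])
t=vision.grab_frame('top'); cv2.imwrite('pics/mt.png',t[:,:,::-1])
hsv=cv2.cvtColor(t,cv2.COLOR_RGB2HSV); m=((hsv[...,0]<8)|(hsv[...,0]>172))&(hsv[...,1]>140)&(hsv[...,2]>90)
n,_,st,c=cv2.connectedComponentsWithStats(m[190:290,250:370].astype(np.uint8)); print(st[1:],c[1:]+[250,190])
E
```

```text
10.05 [-0.04448682  0.48923075 -4.05365557] [481.37071453 198.71884851  68.159982  ] 0.5011482702741802
off pad [0.75913055 2.79749534] rv [-0.00300571 -0.00560202  0.00726692]
[[ 50  35  16  17 210]] [[307.35238095 233.19047619]]
```

Call:
step_arm --deltas '[{"claw": 255, "dx": 0.001, "dy": 0.003, "dz": -0.002, "wx": 0, "wy": 0, "wz": 0}, {"claw": 255, "dx": 0.001, "dy": 0.003, "dz": -0.004, "wx": 0, "wy": 0, "wz": 0}, {"claw": 255, "dx": 0.001, "dy": 0.003, "dz": -0.005, "wx": 0, "wy": 0, "wz": 0}, {"claw": 255, "dx": 0.001, "dy": 0.003, "dz": -0.005, "wx": 0, "wy": 0, "wz": 0}]'

```text
time_s: 10.55
tcp_pos: [483.1, 204.0, 65.1]
eef_rot: [0.615, 0.668, -0.285, 0.308]
ft_force: [-0.5, -0.2, -3.2]
gripper_width: 0.495
```

Call:
step_arm --deltas '[{"claw": 255, "dx": 0, "dy": 0, "dz": -0.001, "wx": 0, "wy": 0, "wz": 0}, {"claw": 255, "dx": 0, "dy": 0, "dz": -0.001, "wx": 0, "wy": 0, "wz": 0}]'

```text
time_s: 10.75
tcp_pos: [483.0, 204.0, 63.9]
eef_rot: [0.614, 0.668, -0.285, 0.308]
ft_force: [0.5, -1.3, -3.0]
gripper_width: 0.497
```

```bash
python3 - <<'E'
from h import *
print(toz('top',(307.4,233.2),161))
E
```

```text
[477.49008596 244.68136757 161.        ]
```

Call:
step_arm --deltas '[{"claw": 255, "dx": 0, "dy": 0, "dz": -0.001, "wx": 0, "wy": 0, "wz": 0}, {"claw": 255, "dx": 0, "dy": 0, "dz": -0.002, "wx": 0, "wy": 0, "wz": 0}, {"claw": 255, "dx": 0, "dy": 0, "dz": -0.002, "wx": 0, "wy": 0, "wz": 0}]'

```text
time_s: 11.05
tcp_pos: [483.1, 204.0, 62.4]
eef_rot: [0.614, 0.668, -0.285, 0.308]
ft_force: [-0.5, 0.3, -1.7]
gripper_width: 0.5
```

Call:
step_arm --deltas '[{"claw": 255, "dx": 0, "dy": 0, "dz": -0.001, "wx": 0, "wy": 0, "wz": 0}, {"claw": 255, "dx": 0, "dy": 0, "dz": -0.001, "wx": 0, "wy": 0, "wz": 0}]'

```text
time_s: 11.25
tcp_pos: [483.2, 204.0, 62.2]
eef_rot: [0.614, 0.668, -0.285, 0.309]
ft_force: [-1.5, 1.3, 4.9]
gripper_width: 0.494
```

Foot is on the pad (−3 N to +4.9 N). Unload slightly, open, and back out along the tool axis.

Call:
step_arm --deltas '[{"claw": 255, "dx": 0, "dy": 0, "dz": 0.001, "wx": 0, "wy": 0, "wz": 0}, {"claw": 105, "dx": 0, "dy": 0, "dz": 0.001, "wx": 0, "wy": 0, "wz": 0}, {"claw": 80, "dx": 0, "dy": 0, "dz": 0.001, "wx": 0, "wy": 0, "wz": 0}, {"claw": 50, "dx": 0, "dy": 0, "dz": 0.001, "wx": 0, "wy": 0, "wz": 0}, {"claw": 50, "dx": 0, "dy": 0, "dz": 0.001, "wx": 0, "wy": 0, "wz": 0}]'

```text
time_s: 11.75
tcp_pos: [483.1, 203.9, 61.8]
eef_rot: [0.614, 0.668, -0.285, 0.308]
ft_force: [-0.9, 0.2, -0.8]
gripper_width: 0.803
```

Call:
step_arm --deltas '[{"claw": 50, "dx": -0.001, "dy": 0.011, "dz": 0.01, "wx": 0, "wy": 0, "wz": 0}, {"claw": 50, "dx": -0.002, "dy": 0.027, "dz": 0.023, "wx": 0, "wy": 0, "wz": 0}, {"claw": 50, "dx": -0.004, "dy": 0.046, "dz": 0.039, "wx": 0, "wy": 0, "wz": 0}, {"claw": 50, "dx": -0.006, "dy": 0.069, "dz": 0.058, "wx": 0, "wy": 0, "wz": 0}, {"claw": 50, "dx": -0.008, "dy": 0.092, "dz": 0.077, "wx": 0, "wy": 0, "wz": 0}]'

```text
time_s: 12.25
tcp_pos: [474.9, 296.3, 139.7]
eef_rot: [0.615, 0.668, -0.285, 0.308]
ft_force: [0.5, 0.4, 0.2]
gripper_width: 0.803
```

Call:
step_arm --deltas '[{"claw": 50, "dx": -0.002, "dy": 0.023, "dz": 0.03, "wx": 0, "wy": 0, "wz": 0}, {"claw": 50, "dx": -0.004, "dy": 0.046, "dz": 0.07, "wx": 0, "wy": 0, "wz": 0}, {"claw": 50, "dx": -0.005, "dy": 0.06, "dz": 0.1, "wx": 0, "wy": 0, "wz": 0}, {"claw": 50, "dx": -0.005, "dy": 0.06, "dz": 0.1, "wx": 0, "wy": 0, "wz": 0}]'

```text
time_s: 12.65
tcp_pos: [457.7, 324.8, 211.1]
eef_rot: [0.614, 0.679, -0.259, 0.307]
ft_force: [-0.5, -0.4, 0.5]
gripper_width: 0.804
```

```bash
python3 - <<'E'
from h import *
s=state(); print(s['time_s'],s['ft_force'],s['tcp_pos'])
a=vision.grab_frame('scene')[140:300,180:400,::-1]; t=vision.grab_frame('top')[150:320,170:400,::-1]; w=vision.grab_frame('wrist')[:,:,::-1]
o=np.zeros((600,800,3),np.uint8); o[:320,:440]=cv2.resize(a,(440,320)); o[:266,440:]=cv2.resize(t,(360,266)); o[325:595,:360]=cv2.resize(w,(360,270))
z=vision.grab_frame('scene')[190:280,260:380,::-1]; o[270:570,400:800]=cv2.resize(z,(400,300),interpolation=cv2.INTER_CUBIC)
cv2.imwrite('pics/z.png',o)
E
```

```text
12.65 [-0.45846829 -0.37197978  0.54029238] [457.68282903 324.82374899 211.11683961]
```

View pics/z.png

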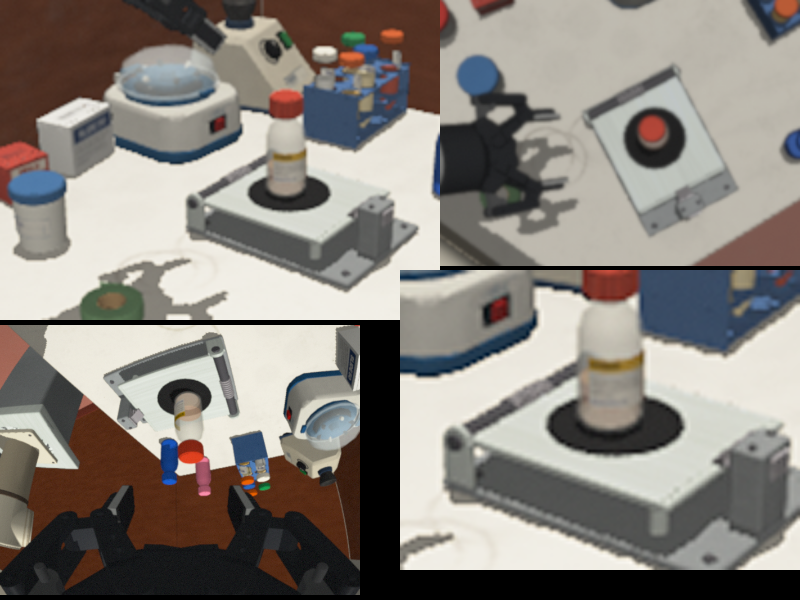

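The final views show the plate level under the catch, with the bottle upright in the middle of the black pad (top inset cap at 653,128; pad at 655,137). The cup and tape have not moved and the gripper is clear. Handing in.

```bash
python3 - <<'E'
from workcell import state, workorder
s=state(); print(s['time_s'],abs(s['joint_velocities']).max(),s['ft_force']); print(workorder.finish_job())
E
```

```text
12.85 0.011215204850938992 [ 0.22324037  0.09470473 -0.09833496]
the job is handed in; nothing more can be done
None
```

I pressed the plate down with closed fingers until the catch snapped over it. Then I gripped the red-capped bottle at mid-height with the tool tilted about 50°, stood it on the pad, let go and backed away. I handed the job in at 12.85 s.

**Last checks:**
- **Plate:** it reads level and caught in the last pictures. The pressing force peaked at 22.5 N at the stops and fell to 0.4 N as I released, with the plate staying down.
- **Bottle:** it stands upright near the middle of the pad, with its whole foot on it by eye.
- **Other items:** the cup and tape were never touched and look unmoved, and so do the blue and pink bottles.
- **Robot:** it was clear of everything, with the wrist force near 0.

**What disagreed:** the reported TCP lay about 38 mm beyond the real fingertips along the tool. At first this left the plate half-pressed while the reported height already read level. I corrected for the offset using the camera views and the force readings. The last lift-off move also fell short of its target, probably at the edge of the arm's reach; it made no difference.

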